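Seat the corner block of a mosaic panel against both stop bars and hold it

TASK

Pull the blue drawer wide open by its handle, lift out the green-glazed block, and set it flat on the laying board with its green face up. Press it square into the corner where the two dark steel bars meet so that it bears firmly on both bars at once, and finish while your gripper is still pressing it there: do not let go. Leave the blue block in the drawer and do not disturb the loose things on the bench.

Things in the scene. Friction and masses are not known exactly. Their poses are not given: they have to be found in the camera images.
- chest_drawer0 (a joint): Drawer of the low wooden chest (240 deep x 280 wide x 96 mm high): how far it is pulled out in m, 0 shut, 0.165 fully out. It slides out along the -x axis of point chest_drawer0_handle, runs easily (1 to 2 N) and stays where it is left. Starts 0 to 20 mm out.
- chest_drawer0_handle (a point): Middle of the drawer's steel bar handle: level round bar 11 mm thick, 120 mm long along this point's y, 58 mm above the bench, 35 mm in front of the blue drawer front (clear gap 29 mm). -x points the way the drawer opens; moves with the drawer. The drawer front's top edge is 83 mm and the chest's top 96 mm above the bench.
- green_block: Fired-clay block 50 x 50 x 36 mm high, about 0.17 kg, green-glazed top. Origin: centre of its underside; z up through the glaze, x and y square to its sides. Starts upright on the drawer's floor (22 mm above the bench), within 0.2 rad of the chest's yaw, left or right of the blue block; 25 mm or more free to it and to the side walls (tops 74 mm above the bench). Hidden while the drawer is shut.
- blue_block: Block of the same size and clay with a blue-glazed top; it stays in the drawer. Origin: centre of its underside.
- board: Fixed plywood laying board 240 x 240 x 12 mm, dark steel stop bars on it along its +x and +y edges, low pale mosaic pieces (9 mm high) elsewhere; a square of 140 x 140 mm inside the bars' corner is bare. Origin: centre of its underside, on the bench; x points to the far bar's edge, y to the left bar's edge.
- far_bar: Rigid dark steel bar fixed on the board along its +x edge, 14 mm wide, 240 mm long, 10 mm high above the plywood (top 22 mm above the bench). Origin: centre of its underside; x across it, y along it. Its inner face looks to the board's -x, 7 mm from the origin.
- left_bar: Rigid dark steel bar fixed on the board along its +y edge, 14 mm wide, 226 mm long, 10 mm high above the plywood. Origin: centre of its underside; x along it, y across it. Its inner face looks to the board's -y, 7 mm from the origin.
- corner (a point): Inner corner where the bars' inner faces meet, at the plywood's surface, 12 mm above the bench; axes as the board's. A seated block's centre lies 25 mm from it along -x and along -y. The block stands 26 mm above the bars, so fingers can hold its upper part over them. Friction on wood and bars is 0.5 to 0.7: bear down lightly and push some 10 to 20 N towards each bar.
- spare_block: Loose block of the same size with a white-glazed top, on the bench; leave alone. Origin: centre of its underside.
- hammer: Loose hammer lying on the bench; leave alone.
- brush: Loose hand brush lying on the bench; leave alone.
- jar: Loose closed jar, 70 mm across, 70 mm high; leave alone. Origin: centre of its underside.

How it is judged (in metres and radians):
On the way, in this order (a step that is already met when the one before it is completed fails the run):
1. the drawer is pulled open by more than 100 mm (value of joint chest_drawer0 above 0.1 m), for 0.2 s.
2. the green block is lifted out of the drawer (its underside more than 70 mm above the bench) (height (world z) of green_block above 0.07 m and contact force between green_block and the fingers above 0.5 N), for 0.1 s.
At the end, for the whole second after the job is handed in: Green block flat on the plywood (within 4 mm and 4 degrees), green face up, square to the bars (within 4 degrees), its sides within 4 mm of both, at rest, pressing on each bar with over 1.5 N, the fingers still on it with over 1 N, through the last second (contact force between green_block and far_bar above 1.5 N and contact force between green_block and left_bar above 1.5 N and contact force between green_block and the fingers above 1 N and x of green_block in the frame of corner between -0.029 and -0.021 m and y of green_block in the frame of corner between -0.029 and -0.021 m and z of green_block in the frame of corner below 0.004 m and angle between green_block's own z axis and vertical below 0.07 rad and (angle between the x axis of green_block and the x axis of board, either way round below 0.07 rad or angle between the x axis of green_block and the y axis of board, either way round below 0.07 rad) and linear speed of green_block below 0.02 m/s); the arm keeps its last pose, push and grip.
It fails at once if a loose thing on the bench is moved by more than 30 mm (distance of any of spare_block, hammer, brush, jar from where it was at the start of the episode above 0.03 m).
It fails at once if the blue block is lifted out of the drawer (height (world z) of blue_block above 0.06 m).
It also fails if it takes over 72 s, if anything falls off the work surface, if the arm or the gripper's body presses on something with over 40 N, if the wrist force passes 120 N, or if a joint passes its speed limit or range.

ROBOT

A 6-joint arm with a two-finger parallel gripper is mounted at the origin on the work surface. World frame = base frame: x ahead of the robot, y to its left, z up, the work surface at z = 0. Lengths are in mm, angles in degrees, forces in N, time in s.
With the tool pointing down it reaches from about 300 to 825 mm from the base axis. Payload 5.4 kg.
Tool frame: the origin (TCP) lies midway between the tips of the shut fingers; the grasp point (between the pads) lies 19 mm behind it; z points along the fingers, x is the direction in which the jaws open and shut, and the axes are right-handed (so a half turn about z gives the same grasp; the last joint's range is limited). The gripper opens to 92 mm and grips with 3 to 60 N. Pads are 20 mm wide; open, the fingers measure 128 mm over their backs; the gripper's body (75 mm by 189 mm) begins 69 mm behind the grasp point.
Start: joints at [-82.34, 9.076, 91.501, -0, 79.423, -12.038], TCP at [193.789, -541.342, 214.601] pointing down, gripper open.
Joint ranges: [-166.64, 166.64], [-54.1, 131.32], [10.49, 154.53], [-73.88, 253.88], [9.74, 151.15], [-171.62, 171.62]. Speed limits (degrees/s): [147.25, 147.25, 180, 180, 180, 180].

INTERFACE

Orientations are given as a 3x3 rotation matrix whose columns are the frame's x, y, z axes.
In Python, from cell import robot, cams, workorder gives the robot as it stands.
- The arm moves only by the tool arm_command, never from a script. Its argument "deltas" is text: rows parted by semicolons, each of 7 numbers parted by spaces: the turn, a rotation vector about the world's x, y, z in degrees, then the shift along the world's x, y, z in mm, then the opening, from -1 (shut) to 1 (fully open). A call has 1 to 5 rows; each row is the pose to reach, as a shift and turn from the pose commanded when the call began; what a row does not reach only later rows make up. A row lasts 1/12 s, in which the tool goes at most 41.7 mm and 7.16 degrees, less where a joint would pass 70% of its speed; a pose out of reach is approached as far as the arm can. A call with a gripper value outside its range is refused whole. The fingers move at their own pace and stop on an object; the grip force is fixed at half the most. Time passes only in rows, so rows that repeat a pose let the fingers close. It gives the time, the measured TCP pose, the force and the opening at its end, in the units of the state.
- robot.state(): the state, without advancing time (a new reading comes with each control period).
- cams.get_image(name): name is "side" or "top"; returns a dict with "color" (480x640x3 uint8, red, green, blue), "range_z" (480x640 float32, mm along the optical axis (not along the pixel's ray), 0 where there is no reading), "fx", "fy", "cx", "cy" (pixels), "R" (3x3) and "t" (3): a world point X has camera coordinates R X + t. Camera axes: x right, y down, z forward; pixel columns grow to the right and rows downward; lengths in mm; the calibration is good to about 2 mm. A picture is of the moment at which its call begins.
- workorder.finish_job(): hands the job in, once; it reports no verdict.
Trained networks look in a picture, given as the dict that the camera call returned (one of the last four; its "shot" number tells which), for a name from the list of things; names that differ only in an ending like _2 or _b are one class to them, and where a whole thing is asked for, a point or a joint stands for the part that bears it (a point fixed in the world has none). Each returns a list of dicts, best first, with "score" (0 to 1); they miss things now and then, are a little off and sometimes report something else, mostly with a low value. They report only what shows in the picture. A call takes as long as a camera call.
- cams.look_for(picture, query): "centre" ([x, y, z] in mm, in world coordinates, good to about 4 mm: the middle of the surface that is visible of it).
- cams.outline_of(picture, query): "region" (480x640 bool, what is visible of it).
- cams.tip_of(picture, query): "centre" ([x, y, z] in mm, in world coordinates, good to about 4 mm: a listed point, or the origin of a listed thing).
The state is a dict: "t": time; "qpos": joint angles; "joint_vel": joint speeds; "joint_torque": joint torques, N m; "tool_pos": TCP position; "tool_rot": TCP orientation; "wrist_force": force on the tool from outside, world axes, zero at the start; "moment": the same for the moment, N m; "width": opening from 0.0 (shut) to 1.0 (fully open).
Only numpy, scipy, OpenCV 4.12 (cv2) and the standard library are available. Lean on these libraries where they do the work, as an engineer would, in place of code of your own. Each camera call takes 0.05 s, during which the arm holds its last target. There are 200 camera calls.

## Working session

There is one attempt and no reset: what is moved stays moved. The work goes in short steps, Python scripts to look and compute and a tool call to move; the robot and the scene stay as the last step left them, time stands still between calls to the robot, and variables do not carry over. Pictures are saved under pics/ and viewed, about 8 in all and at most 12, crops included, and the job is handed in when it is done.

Besides the shell and the picture viewer there is one more tool, called after "Emit:" by a JSON object that holds its "method" and its "body", one argument or row to a line. arm_command: Moves the arm, as the interface text tells. Its arguments: {"type":"object","properties":{"deltas":{"type":"string"}},"required":["deltas"]}

```bash
mkdir -p pics
cat > h.py <<'E'
import numpy as np, cv2
from cell import robot, cams, workorder
def save(p,n): cv2.imwrite('pics/'+n,cv2.cvtColor(p['color'],cv2.COLOR_RGB2BGR))
def pts(p,m):
    v,u=np.nonzero(m&(p['range_z']>0)); z=p['range_z'][v,u]
    c=np.stack([(u-p['cx'])/p['fx']*z,(v-p['cy'])/p['fy']*z,z],1)
    return (c-p['t'])@p['R']
E
python3 - <<'E'
from h import *
ps={n:cams.get_image(n) for n in('side','top')}
for n,p in ps.items():
    save(p,n+'0.png')
    print(n,'cam at',(-p['R'].T@p['t']).round())
    for q in ['chest_drawer0_handle','corner','board','far_bar','left_bar','spare_block','hammer','brush','jar']:
        for f in (cams.look_for,cams.tip_of):
            r=f(p,q); print(q,f.__name__,[(round(x['score'],2),np.round(x['centre']).tolist()) for x in r[:2]])
print(robot.state())
E
```

```text
side cam at [-147.  763.  785.]
chest_drawer0_handle call [(0.65, [599.0, 258.0, 61.0])]
chest_drawer0_handle call [(0.63, [567.0, 235.0, 61.0]), (0.6, [346.0, 538.0, 1.0])]
corner call [(0.63, [571.0, -219.0, 12.0])]
corner call [(0.61, [632.0, -152.0, 11.0]), (0.28, [571.0, 233.0, 61.0])]
board call [(0.65, [571.0, -214.0, 13.0])]
board call [(0.61, [545.0, -269.0, 4.0])]
far_bar call [(0.49, [653.0, -240.0, 22.0])]
far_bar call [(0.75, [656.0, -250.0, 11.0])]
left_bar call [(0.82, [511.0, -156.0, 25.0]), (0.69, [419.0, -618.0, 17.0])]
left_bar call [(0.32, [699.0, 203.0, 22.0])]
spare_block call []
spare_block call [(0.59, [742.0, -16.0, -2.0])]
hammer call [(0.78, [309.0, 542.0, 25.0])]
hammer call [(0.88, [349.0, 539.0, 4.0])]
brush call [(0.66, [604.0, 259.0, 59.0])]
brush call []
jar call []
jar call [(0.85, [750.0, -171.0, -2.0]), (0.42, [567.0, 234.0, 58.0])]
top cam at [ 384.  -41. 1455.]
chest_drawer0_handle call [(0.87, [612.0, 241.0, 61.0])]
chest_drawer0_handle call [(0.64, [570.0, 233.0, 57.0])]
corner call [(0.84, [548.0, -264.0, 14.0]), (0.38, [655.0, -248.0, 23.0])]
[... 745 characters left out ...]
9e-03,
        7.94213904e+01, -1.20372001e+01]), 'joint_vel': array([-0.02325929, -0.00867418,  0.04573182,  0.03678676, -0.04729269,
        0.07633305]), 'joint_torque': array([ 2.74663207e-04, -3.85560715e+01, -3.22359395e+01,  7.01724831e-02,
        3.06648295e-02, -2.31341602e-05]), 'tool_pos': array([ 193.80192201, -541.32787043,  214.56810884]), 'tool_rot': array([[ 3.37061465e-01, -9.41482644e-01,  1.68271137e-05],
       [-9.41482644e-01, -3.37061464e-01,  3.83547765e-05],
       [-3.04385848e-05, -2.87703526e-05, -9.99999999e-01]]), 'wrist_force': array([-0.04115211,  0.33761364, -0.9040843 ]), 'moment': array([ 0.02076309, -0.04792121,  0.02493184]), 'width': 0.9998696404397166}
```

View pics/top0.png

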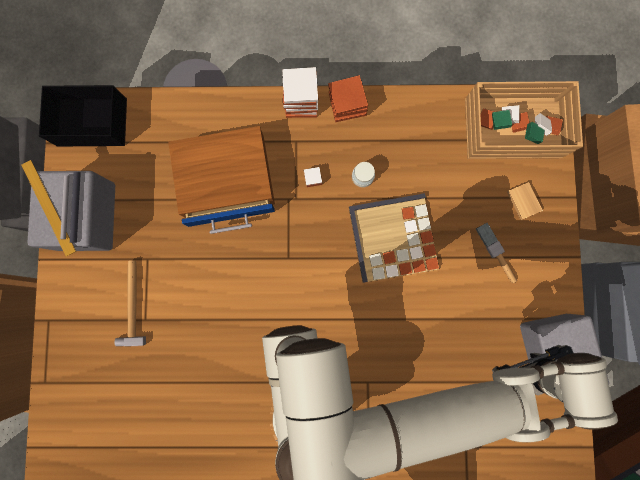

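View pics/side0.png

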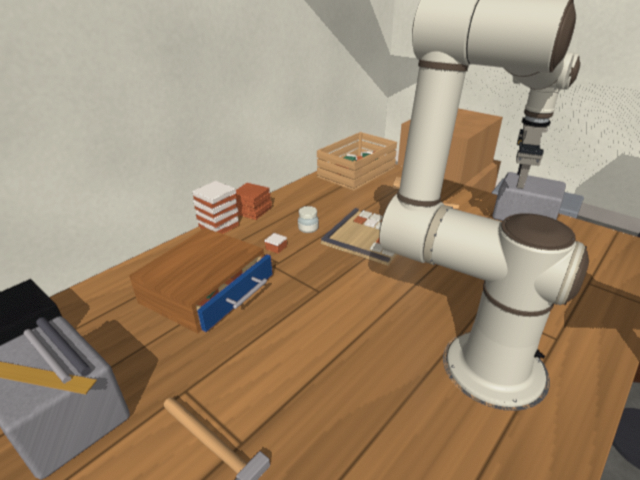

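Top view: the chest is at (220,175), with its handle along (210,230)–(250,220). The board is at (395,237), its bars along (352,207)–(428,195) and (352,207)–(365,280), so the corner is near (358,212). The spare block is at (313,176), the jar at (363,174) and the hammer at (132,300), all matching the networks. Next I'll measure the handle and corner precisely.

Run:
```python
from h import *
p=cams.get_image('top')
c=p['color'].astype(int); X=np.zeros((480,640,3)); m=np.ones((480,640),bool)&(p['range_z']>0); X[m]=pts(p,m)
def box(x0,x1,y0,y1): return (X[...,0]>x0)&(X[...,0]<x1)&(X[...,1]>y0)&(X[...,1]<y1)
def rect(n,mm):
    q=X[mm]; r=cv2.minAreaRect(q[:,:2].astype(np.float32)); d=q[:,:2]-q[:,:2].mean(0)
    a=np.degrees(np.arctan2(*np.linalg.svd(d,full_matrices=False)[2][0][::-1]))
    print(n,len(q),'rect',np.round(r[0],1),np.round(r[1],1),round(r[2],1),'dir',a.round(2),'mean',q.mean(0).round(1),'z',np.percentile(q[:,2],[5,50,95]).round(1))
blue=(c[...,2]>c[...,0]+50)&box(450,700,100,400); rect('blue',blue)
rect('bluetop',blue&(X[...,2]>77))
roi=box(500,640,130,330)
hd=roi&~blue&(X[...,2]>40)&(X[...,2]<70)&(X[...,0]<600); rect('handle',hd)
rect('chesttop',box(500,900,100,420)&(X[...,2]>88)&(X[...,2]<104))
dark=box(380,700,-400,-100)&(c.max(2)<105)&(X[...,2]>16)&(X[...,2]<30); rect('dark',dark)
k=cv2.connectedComponentsWithStats(dark.astype(np.uint8)); print(k[2])
for b in('far_bar','left_bar'):
    r=cams.outline_of(p,b)
    if r: rect(b,r[0]['region'])
r=cams.outline_of(p,'chest_drawer0_handle')
if r: print(r[0]['score']);rect('hnet',r[0]['region'])
rect('board',box(380,700,-420,-100)&(X[...,2]>7)&(X[...,2]<32))
v,u=np.nonzero(blue); print('bluepx',u.min(),u.max(),v.min(),v.max())
im=cv2.cvtColor(p['color'],cv2.COLOR_RGB2BGR)
cv2.imwrite('pics/crop.png',np.hstack([cv2.resize(im[180:250,170:290],None,fx=3.3,fy=3.3),cv2.resize(im[180:250,340:460],None,fx=3.3,fy=3.3)]))
```

```text
blue 707 rect [610.7 238.9] [ 16.  270.5] 9.8 dir -80.26 mean [608.3 239.2  72.1] z [32.1 81.4 87.7]
bluetop 447 rect [611.1 239. ] [ 15.3 270.5] 9.8 dir -80.31 mean [610.7 238.5  83.9] z [79.2 83.8 88.6]
handle 194 rect [584.  234.4] [ 41.8 128.5] 8.5 dir 96.11 mean [572.7 236.3  62.6] z [56.9 62.6 67.6]
chesttop 6915 rect [729.3 259.3] [254.9 281.5] 9.7 dir 99.61 mean [740.3 260.5  96.5] z [ 91.7  96.6 101.2]
dark 703 rect [ 545.3 -267.3] [240.1 239.7] 9.8 dir 145.09 mean [ 584.5 -210.9   22.4] z [17.5 22.4 27.6]
[[     0      0    640    480 306497]
 [   349    193     77     90    670]
 [   429    230      1      1      1]
 [   420    233      1      3      3]
 [   421    237      1      3      3]
 [   433    239      1      1      1]
 [   422    241      1      1      1]
 [   408    242      1      1      1]
 [   422    247      1      1      1]
 [   409    249      1      1      1]
 [   423    249      1      1      1]
 [   424    252      1      1      1]
 [   424    254      2      3      3]
 [   383    256      1      2      2]
 [   411    257      1      1      1]
 [   384    260      1      2      2]
 [   417    260      1      1      1]
 [   412    263      1      2      2]
 [   399    266      1      1      1]
 [   413    266      1      2      2]
 [   399    268      1      1      1]
 [   400    271      1      3      3]
 [   372    272      1      1      1]]
far_bar 333 rect [ 383.1 -101.1] [186.8 770.2] 61.6 dir 121.11 mean [ 653.3 -256.8   21.9] z [14.9 22.3 28. ]
left_bar 346 rect [ 304.3 -111.5] [ 87.8 642.2] 77.7 dir -175.22 mean [ 508.2 -158.2   20.9] z [ 9.  22.  27.8]
0.61
hnet 1366 rect [371.1  85.3] [718.4 252.8] 32.3 dir 95.58 mean [608.5 237.5  60.9] z [19.9 67.6 86.7]
board 5936 rect [ 539.  -261.9] [313.9 314.2] 89.6 dir 171.66 mean [ 543.7 -267.3   17. ] z [ 8.7 16.6 25.7]
bluepx 182 273 204 225
```

View pics/crop.png

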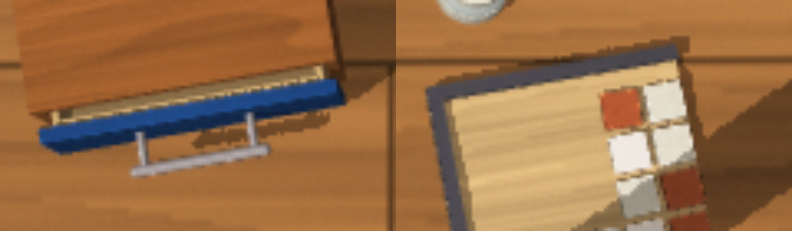

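Measured: the handle is at about (569.5, 233, 58) with the chest yawed 9.7°. The board is centred at (545.3, −267.3) with yaw 9.8°, so the inner corner is about (631.7, −144.8, 12). The crop shows the bar at crop pixels (132,172)–(270,150), which agrees. Moving over the handle now.

Emit:
{"method": "arm_command", "body": {
  "deltas": "0 0 4 18 36 0 -0.56;0 0 8 36 72 0 -0.56;0 0 12 54 108 0 -0.56;0 0 16 72 144 0 -0.56;0 0 20 90 180 0 -0.56"
}}

```text
t: 2.52
tool_pos: [284.2, -359.7, 214.6]
tool_rot: [[0.641, -0.768, 0.0], [-0.768, -0.641, -0.0], [0.0, -0.0, -1.0]]
wrist_force: [-0.0, -0.2, -0.0]
width: 0.656
```

Emit:
{"method": "arm_command", "body": {
  "deltas": "0 0 4 18 36 0 -0.56;0 0 8 36 72 0 -0.56;0 0 12 54 108 0 -0.56;0 0 16 72 144 0 -0.56;0 0 20 90 180 0 -0.56"
}}

```text
t: 2.93
tool_pos: [374.3, -179.6, 214.9]
tool_rot: [[0.865, -0.502, 0.001], [-0.502, -0.865, -0.001], [0.001, 0.0, -1.0]]
wrist_force: [1.0, 0.7, 0.3]
width: 0.299
```

Emit:
{"method": "arm_command", "body": {
  "deltas": "0 0 4 18 36 0 -0.56;0 0 8 36 72 0 -0.56;0 0 12 54 108 0 -0.56;0 0 16 72 144 0 -0.56;0 0 20 90 180 0 -0.56"
}}

```text
t: 3.35
tool_pos: [464.4, 0.7, 215.0]
tool_rot: [[0.985, -0.175, 0.001], [-0.175, -0.985, -0.0], [0.001, 0.0, -1.0]]
wrist_force: [0.8, -0.6, -0.1]
width: 0.217
```

Emit:
{"method": "arm_command", "body": {
  "deltas": "0 0 4 18 36 0 -0.56;0 0 8 36 72 0 -0.56;0 0 12 54 108 0 -0.56;0 0 16 72 144 0 -0.56;0 0 20 90 180 0 -0.56"
}}

```text
t: 3.77
tool_pos: [554.3, 180.8, 214.6]
tool_rot: [[0.985, 0.172, 0.0], [0.172, -0.985, -0.0], [0.0, 0.0, -1.0]]
wrist_force: [0.2, 0.0, 0.3]
width: 0.222
```

Emit:
{"method": "arm_command", "body": {
  "deltas": "0 0 0 8 26 -20 -0.56;0 0 0 15 52 -45 -0.56;0 0 0 15 52 -80 -0.56;0 0 0 15 52 -105 -0.56;0 0 0 15 52 -105 -0.56"
}}

```text
t: 4.18
tool_pos: [564.2, 230.3, 102.9]
tool_rot: [[0.985, 0.169, -0.012], [0.169, -0.986, -0.002], [-0.012, 0.0, -1.0]]
wrist_force: [0.1, 0.0, -0.9]
width: 0.221
```

Run:
```python
from h import *
p=cams.get_image('side'); save(p,'side1.png')
im=cv2.imread('pics/side1.png'); cv2.imwrite('pics/c1.png',cv2.resize(im[190:340,130:330],None,fx=4,fy=4))
```

```text
(no output)
```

View pics/c1.png

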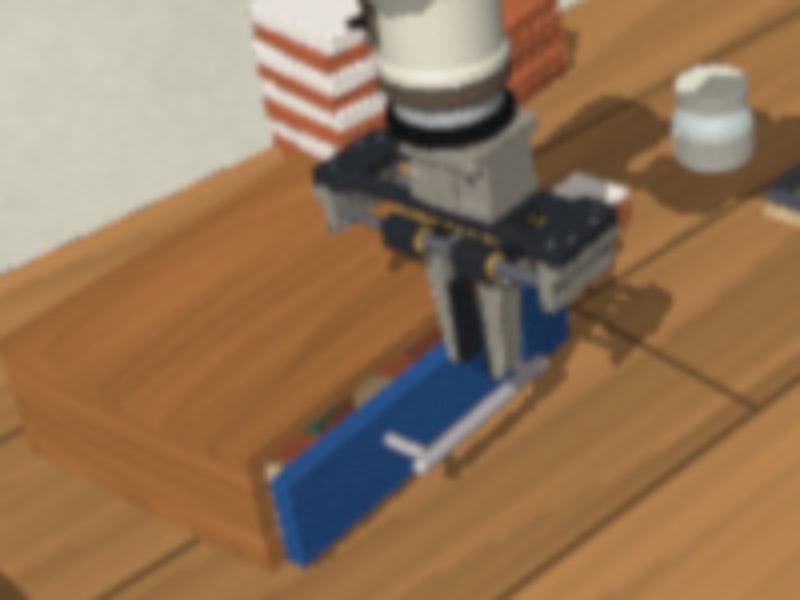

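The fingers straddle the bar near crop pixel (500,370), and a green glint shows inside at (320,420), so the green block is on the left. Descending in steps while watching the force.

Emit:
{"method": "arm_command", "body": {
  "deltas": "0 0 0 0 0 0 -0.56;0 0 0 0 0 -10 -0.56;0 0 0 0 0 -20 -0.56;0 0 0 0 0 -30 -0.56;0 0 0 0 0 -30 -0.56"
}}

```text
t: 4.65
tool_pos: [567.3, 230.1, 77.3]
tool_rot: [[0.986, 0.168, -0.003], [0.168, -0.986, -0.001], [-0.004, 0.0, -1.0]]
wrist_force: [-0.6, 1.1, -0.1]
width: 0.225
```

Emit:
{"method": "arm_command", "body": {
  "deltas": "0 0 0 0 0 -12 -0.56;0 0 0 0 0 -24 -0.56;0 0 0 0 0 -37 -0.56;0 0 0 0 0 -37 -0.56"
}}

```text
t: 4.98
tool_pos: [566.5, 230.1, 38.8]
tool_rot: [[0.986, 0.168, -0.005], [0.168, -0.986, -0.001], [-0.005, 0.0, -1.0]]
wrist_force: [-0.3, -0.2, -0.4]
width: 0.22
```

Emit:
{"method": "arm_command", "body": {
  "deltas": "0 0 0 0 0 0 -1;0 0 0 0 0 0 -1;0 0 0 0 0 0 -1;0 0 0 0 0 0 -1;0 0 0 0 0 0 -1"
}}

```text
t: 5.4
tool_pos: [568.5, 230.6, 42.3]
tool_rot: [[0.986, 0.168, -0.0], [0.168, -0.986, -0.0], [-0.0, 0.0, -1.0]]
wrist_force: [0.1, 0.2, -5.5]
width: 0.11
```

Emit:
{"method": "arm_command", "body": {
  "deltas": "0 0 0 -10 -2 0 -1;0 0 0 -25 -4 0 -1;0 0 0 -40 -7 0 -1;0 0 0 -55 -9 0 -1;0 0 0 -70 -12 0 -1"
}}

```text
t: 5.82
tool_pos: [498.0, 218.6, 42.3]
tool_rot: [[0.986, 0.168, -0.0], [0.168, -0.986, 0.0], [-0.0, -0.0, -1.0]]
wrist_force: [1.5, 1.8, -6.0]
width: 0.107
```

Emit:
{"method": "arm_command", "body": {
  "deltas": "0 0 0 -15 -2.5 0 -1;0 0 0 -30 -5 0 -1;0 0 0 -45 -7.5 0 -1;0 0 0 -60 -10 0 -1;0 0 0 -70 -12 0 -1"
}}

```text
t: 6.23
tool_pos: [427.1, 206.6, 42.3]
tool_rot: [[0.986, 0.169, -0.001], [0.169, -0.986, 0.0], [-0.001, -0.0, -1.0]]
wrist_force: [1.4, 0.5, -8.3]
width: 0.11
```

Emit:
{"method": "arm_command", "body": {
  "deltas": "0 0 0 -3 -0.5 0 -1;0 0 0 -6 -1 0 -1;0 0 0 -6 -1 0 -1;0 0 0 -6 -1 0 -1"
}}

```text
t: 6.57
tool_pos: [422.4, 205.8, 42.3]
tool_rot: [[0.986, 0.168, -0.001], [0.168, -0.986, 0.0], [-0.001, -0.0, -1.0]]
wrist_force: [-1.2, 1.2, -7.9]
width: 0.108
```

Emit:
{"method": "arm_command", "body": {
  "deltas": "0 0 0 0 0 0 -0.56;0 0 0 0 0 0 -0.56;0 0 0 0 0 0 -0.56;0 0 0 0 0 20 -0.56;0 0 0 0 0 55 -0.56"
}}

```text
t: 6.98
tool_pos: [420.5, 204.9, 95.6]
tool_rot: [[0.986, 0.168, -0.006], [0.168, -0.986, -0.002], [-0.007, 0.0, -1.0]]
wrist_force: [0.7, 1.2, 0.4]
width: 0.219
```

Emit:
{"method": "arm_command", "body": {
  "deltas": "0 0 0 0 0 40 0.6;0 0 0 0 0 80 0.6;0 0 0 0 -35 110 0.6;0 0 0 0 -70 130 0.6;0 0 0 0 -110 130 0.6"
}}

```text
t: 7.4
tool_pos: [426.1, 96.0, 234.0]
tool_rot: [[0.985, 0.172, 0.012], [0.172, -0.985, -0.001], [0.012, 0.003, -1.0]]
wrist_force: [1.7, -1.3, -0.3]
width: 0.558
```

Emit:
{"method": "arm_command", "body": {
  "deltas": "0 0 0 0 -40 0 0.6;0 0 0 0 -80 0 0.6;0 0 0 0 -100 0 0.6;0 0 0 0 -100 0 0.6"
}}

```text
t: 7.73
tool_pos: [423.6, -7.2, 228.8]
tool_rot: [[0.987, 0.163, 0.003], [0.163, -0.987, -0.002], [0.002, 0.003, -1.0]]
wrist_force: [0.2, 0.3, 0.0]
width: 0.798
```

Run:
```python
from h import *
p=cams.get_image('top'); save(p,'top2.png')
im=cv2.imread('pics/top2.png'); cv2.imwrite('pics/c2.png',cv2.resize(im[120:300,150:390],None,fx=3,fy=3))
for q in('green_block','blue_block'):
    for f in (cams.look_for,cams.tip_of): print(q,[(round(x['score'],2),np.round(x['centre']).tolist()) for x in f(p,q)[:2]])
c=p['color'].astype(int); X=np.zeros((480,640,3)); m=p['range_z']>0; X[m]=pts(p,m)
b=(X[...,0]>420)&(X[...,0]<680)&(X[...,1]>60)&(X[...,1]<420)
for n,k in(('green',c[...,1]>np.maximum(c[...,0],c[...,2])+15),('blue',(c[...,2]>c[...,0]+40))):
    mm=(b&k&(X[...,2]>45)&(X[...,2]<72)); nn,l,s,_=cv2.connectedComponentsWithStats(mm.astype(np.uint8))
    for i in range(1,nn):
        if s[i,4]>60:
            q=X[l==i]; r=cv2.minAreaRect(q[:,:2].astype(np.float32)); print(n,s[i],np.round(r[0],1),np.round(r[1],1),round(r[2],1),q.mean(0).round(1))
print(robot.state()['tool_pos'],robot.state()['t'])
```

```text
green_block [(0.86, [522.0, 272.0, 60.0]), (0.6, [312.0, 545.0, 21.0])]
green_block [(0.73, [527.0, 278.0, 21.0]), (0.34, [658.0, -248.0, 11.0])]
blue_block [(0.16, [550.0, 233.0, 21.0])]
blue_block [(0.52, [549.0, 176.0, 17.0])]
green [205 233  22  22 267] [523.6 275.2] [49.5 49.6] 26.1 [523.5 275.   59. ]
blue [239 227  20  19 254] [545.9 175.7] [48.9 49.2] 17.0 [545.8 175.6  58.6]
[422.98821844  -2.37184157 227.81135355] 7.9833
```

View pics/c2.png

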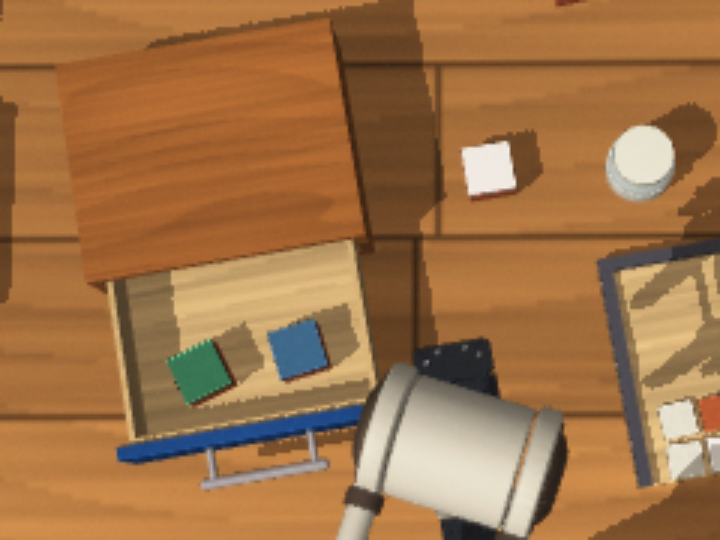

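The crop shows the drawer open, with green at crop pixel (201,372) and blue at (298,350), both clear of the walls. Green measures (523.6, 275.2, 59) with yaw about 21°. I'll grasp it fore-aft at an opening of about 64 mm.

Emit:
{"method": "arm_command", "body": {
  "deltas": "0 0 3 14 38 0 0.4;0 0 6 28 76 0 0.4;0 0 9 42 114 0 0.4;0 0 12 56 152 0 0.4;0 0 12 70 190 0 0.4"
}}

```text
t: 8.4
tool_pos: [492.6, 190.1, 227.6]
tool_rot: [[0.927, 0.374, 0.0], [0.374, -0.927, 0.0], [0.0, 0.0, -1.0]]
wrist_force: [0.1, 0.2, 0.5]
width: 0.702
```

Emit:
{"method": "arm_command", "body": {
  "deltas": "0 0 0 10 30 0 0.4;0 0 0 20 60 -20 0.4;0 0 0 30 88 -50 0.4;0 0 0 30 88 -80 0.4;0 0 0 30 88 -80 0.4"
}}

```text
t: 8.82
tool_pos: [517.7, 276.1, 140.4]
tool_rot: [[0.927, 0.374, -0.012], [0.374, -0.927, -0.003], [-0.012, -0.001, -1.0]]
wrist_force: [-0.4, -0.7, -0.8]
width: 0.697
```

Emit:
{"method": "arm_command", "body": {
  "deltas": "0 0 0 0 0 0 0.4;0 0 0 0 0 0 0.4;0 0 0 0 0 0 0.4"
}}

```text
t: 9.07
tool_pos: [524.1, 274.8, 150.4]
tool_rot: [[0.929, 0.369, 0.004], [0.369, -0.929, 0.001], [0.004, 0.0, -1.0]]
wrist_force: [-0.3, 0.0, 0.5]
width: 0.7
```

Emit:
{"method": "arm_command", "body": {
  "deltas": "0 0 0 0 0 -15 0.4;0 0 0 0 0 -30 0.4;0 0 0 0 0 -45 0.4;0 0 0 0 0 -60 0.4;0 0 0 0 0 -70 0.4"
}}

```text
t: 9.48
tool_pos: [523.6, 274.2, 78.4]
tool_rot: [[0.93, 0.369, 0.002], [0.369, -0.93, 0.001], [0.002, 0.0, -1.0]]
wrist_force: [-1.1, -1.0, -0.6]
width: 0.7
```

Emit:
{"method": "arm_command", "body": {
  "deltas": "0 0 0 0 0 -15 0.4;0 0 0 0 0 -30 0.4;0 0 0 0 0 -41 0.4;0 0 0 0 0 -41 0.4;0 0 0 0 0 -41 0.4"
}}

```text
t: 9.9
tool_pos: [523.1, 274.5, 37.1]
tool_rot: [[0.929, 0.369, 0.0], [0.369, -0.929, 0.0], [0.0, -0.0, -1.0]]
wrist_force: [-0.2, -1.4, 0.6]
width: 0.699
```

Emit:
{"method": "arm_command", "body": {
  "deltas": "0 0 0 0 0 0 -1;0 0 0 0 0 0 -1;0 0 0 0 0 0 -1;0 0 0 0 0 0 -1;0 0 0 0 0 0 -1"
}}

```text
t: 10.32
tool_pos: [524.1, 274.9, 38.0]
tool_rot: [[0.929, 0.37, 0.003], [0.37, -0.929, 0.001], [0.003, 0.0, -1.0]]
wrist_force: [0.7, -0.1, 5.3]
width: 0.549
```

Emit:
{"method": "arm_command", "body": {
  "deltas": "0 0 0 0 0 0 -1;0 0 0 0 0 8 -1;0 0 0 0 0 25 -1;0 0 0 0 0 50 -1;0 0 0 0 0 75 -1"
}}

```text
t: 10.73
tool_pos: [521.0, 274.2, 111.0]
tool_rot: [[0.929, 0.37, -0.004], [0.37, -0.929, -0.001], [-0.004, -0.001, -1.0]]
wrist_force: [0.4, 0.6, -1.6]
width: 0.552
```

Emit:
{"method": "arm_command", "body": {
  "deltas": "0 0 0 0 0 20 -1;0 0 0 0 0 40 -1;0 0 0 0 0 60 -1;0 0 0 0 0 60 -1"
}}

```text
t: 11.07
tool_pos: [524.7, 275.3, 175.9]
tool_rot: [[0.929, 0.37, 0.006], [0.37, -0.929, 0.002], [0.007, 0.001, -1.0]]
wrist_force: [1.2, 0.6, -1.5]
width: 0.55
```

Emit:
{"method": "arm_command", "body": {
  "deltas": "0 0 -3 6 -38 0 -1;0 0 -6 12 -76 0 -1;0 0 -9 18 -114 0 -1;0 0 -12 24 -152 0 -1;0 0 -12 30 -190 0 -1"
}}

```text
t: 11.48
tool_pos: [551.5, 83.1, 169.7]
tool_rot: [[0.986, 0.167, -0.003], [0.167, -0.986, 0.0], [-0.003, -0.001, -1.0]]
wrist_force: [1.2, 1.1, -1.2]
width: 0.553
```

Emit:
{"method": "arm_command", "body": {
  "deltas": "0 0 0 6 -38 0 -1;0 0 0 12 -76 0 -1;0 0 0 18 -114 0 -1;0 0 0 24 -152 0 -1;0 0 0 30 -190 0 -1"
}}

```text
t: 11.9
tool_pos: [581.6, -106.8, 169.6]
tool_rot: [[0.986, 0.168, -0.003], [0.168, -0.986, 0.001], [-0.003, -0.002, -1.0]]
wrist_force: [0.9, -0.0, -2.1]
width: 0.546
```

Emit:
{"method": "arm_command", "body": {
  "deltas": "0 0 0 7 -38 0 -1;0 0 0 15 -86 0 -1;0 0 0 15 -86 -30 -1;0 0 0 15 -86 -60 -1;0 0 0 15 -86 -60 -1"
}}

```text
t: 12.32
tool_pos: [592.3, -189.7, 102.8]
tool_rot: [[0.986, 0.167, -0.013], [0.167, -0.986, 0.007], [-0.012, -0.01, -1.0]]
wrist_force: [-2.4, 1.3, -4.1]
width: 0.547
```

Emit:
{"method": "arm_command", "body": {
  "deltas": "0 0 0 0 0 0 -1;0 0 0 0 0 0 -1;0 0 0 0 0 0 -1"
}}

```text
t: 12.57
tool_pos: [599.0, -191.3, 113.7]
tool_rot: [[0.986, 0.169, 0.003], [0.169, -0.986, -0.002], [0.003, 0.002, -1.0]]
wrist_force: [-0.1, -0.2, -1.6]
width: 0.553
```

Run:
```python
from h import *
p=cams.get_image('side'); save(p,'side3.png')
im=cv2.imread('pics/side3.png'); cv2.imwrite('pics/c3.png',cv2.resize(im[150:290,270:450],None,fx=4,fy=4))
for n in('look_for','tip_of'): print([(round(x['score'],2),np.round(x['centre'],1).tolist()) for x in getattr(cams,n)(p,'green_block')[:2]])
s=robot.state(); print(s['tool_pos'],s['t'],s['wrist_force'])
```

```text
[(0.7, [592.8, -172.2, 131.6])]
[(0.74, [597.9, -189.5, 99.9])]
[ 598.8452707  -191.39871062  113.4627992 ] 12.7167 [ 0.1656433   0.50065934 -2.65524534]
```

View pics/c3.png

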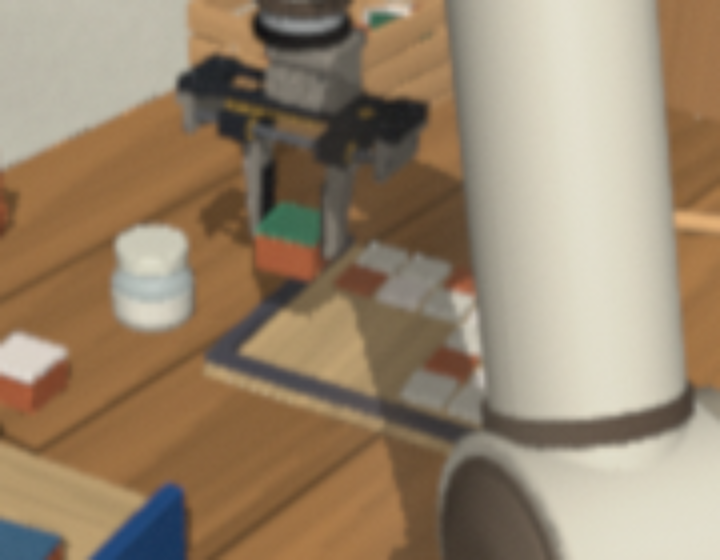

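The block is held level, green face up, at crop pixel (290,240), with the bare corner below at (235,350). Lowering.

Emit:
{"method": "arm_command", "body": {
  "deltas": "0 0 0 0 0 -15 -1;0 0 0 0 0 -30 -1;0 0 0 0 0 -50 -1;0 0 0 0 0 -70 -1;0 0 0 0 0 -70 -1"
}}

```text
t: 13.13
tool_pos: [595.2, -189.8, 38.0]
tool_rot: [[0.986, 0.169, -0.006], [0.169, -0.986, 0.003], [-0.005, -0.004, -1.0]]
wrist_force: [-1.1, 1.2, -2.7]
width: 0.551
```

Emit:
{"method": "arm_command", "body": {
  "deltas": "0 0 0 0 0 -3 -1;0 0 0 0 0 -6 -1;0 0 0 0 0 -9 -1;0 0 0 0 0 -12 -1;0 0 0 0 0 -12 -1"
}}

```text
t: 13.55
tool_pos: [597.9, -191.5, 29.8]
tool_rot: [[0.986, 0.169, 0.0], [0.169, -0.986, -0.0], [0.0, 0.0, -1.0]]
wrist_force: [-0.7, -0.4, -2.9]
width: 0.551
```

Emit:
{"method": "arm_command", "body": {
  "deltas": "0 0 0 0 0 -1 -1;0 0 0 0 0 -2 -1;0 0 0 0 0 -2 -1"
}}

```text
t: 13.8
tool_pos: [598.1, -191.6, 28.1]
tool_rot: [[0.986, 0.168, 0.001], [0.168, -0.986, -0.0], [0.001, 0.0, -1.0]]
wrist_force: [0.2, 0.1, 0.1]
width: 0.551
```

Emit:
{"method": "arm_command", "body": {
  "deltas": "0 0 0 0 0 -1 -1;0 0 0 0 0 -1 -1;0 0 0 0 0 -1 -1"
}}

```text
t: 14.05
tool_pos: [598.1, -191.6, 28.1]
tool_rot: [[0.986, 0.169, 0.0], [0.169, -0.986, -0.0], [0.0, 0.0, -1.0]]
wrist_force: [-4.3, 1.6, 6.5]
width: 0.55
```

On the plywood with about 7–9 N. Sliding towards the far bar.

Emit:
{"method": "arm_command", "body": {
  "deltas": "0 0 0 3 0.5 0 -1;0 0 0 6 1 0 -1;0 0 0 9 1.5 0 -1;0 0 0 12 2 0 -1;0 0 0 12 2 0 -1"
}}

```text
t: 14.47
tool_pos: [610.7, -190.2, 28.0]
tool_rot: [[0.986, 0.169, 0.001], [0.169, -0.986, -0.001], [0.001, 0.002, -1.0]]
wrist_force: [-2.1, -0.5, 6.1]
width: 0.552
```

Emit:
{"method": "arm_command", "body": {
  "deltas": "0 0 0 1 0.2 0 -1;0 0 0 2 0.3 0 -1;0 0 0 3 0.5 0 -1;0 0 0 3 0.5 0 -1"
}}

```text
t: 14.8
tool_pos: [613.1, -189.8, 28.1]
tool_rot: [[0.986, 0.169, 0.0], [0.169, -0.986, -0.002], [0.0, 0.002, -1.0]]
wrist_force: [-4.1, -1.0, 6.5]
width: 0.553
```

Emit:
{"method": "arm_command", "body": {
  "deltas": "0 0 0 1 0.2 0 -1;0 0 0 2 0.3 0 -1;0 0 0 2 0.3 0 -1"
}}

```text
t: 15.05
tool_pos: [613.4, -189.7, 28.1]
tool_rot: [[0.986, 0.169, -0.004], [0.169, -0.986, -0.001], [-0.004, 0.001, -1.0]]
wrist_force: [-10.8, -1.1, 11.9]
width: 0.553
```

Emit:
{"method": "arm_command", "body": {
  "deltas": "0 0 0 1 0.2 0 -1;0 0 0 1 0.2 0 -1"
}}

```text
t: 15.22
tool_pos: [613.5, -189.6, 28.2]
tool_rot: [[0.986, 0.169, -0.006], [0.169, -0.986, -0.001], [-0.006, 0.0, -1.0]]
wrist_force: [-13.8, -2.5, 14.0]
width: 0.549
```

Far bar contact at about 14 N. Sliding towards the left bar.

Emit:
{"method": "arm_command", "body": {
  "deltas": "0 0 0 -0.5 3 0.3 -1;0 0 0 -1 6 0.5 -1;0 0 0 -1.5 9 0.5 -1;0 0 0 -2 12 0.5 -1;0 0 0 -2 12 0.5 -1"
}}

```text
t: 15.63
tool_pos: [612.6, -179.2, 28.1]
tool_rot: [[0.986, 0.168, -0.002], [0.168, -0.986, -0.005], [-0.003, 0.004, -1.0]]
wrist_force: [-7.6, -6.3, 5.3]
width: 0.541
```

Emit:
{"method": "arm_command", "body": {
  "deltas": "0 0 0 -0.2 1 0 -1;0 0 0 -0.3 2 0 -1;0 0 0 -0.5 3 0 -1;0 0 0 -0.5 3 0 -1"
}}

```text
t: 15.97
tool_pos: [612.2, -176.8, 28.1]
tool_rot: [[0.986, 0.168, -0.002], [0.168, -0.986, -0.005], [-0.003, 0.005, -1.0]]
wrist_force: [-6.9, -8.7, 5.5]
width: 0.539
```

Emit:
{"method": "arm_command", "body": {
  "deltas": "0 0 0 0 1 0 -1;0 0 0 0 2 0 -1;0 0 0 0 2 0 -1"
}}

```text
t: 16.22
tool_pos: [612.0, -174.9, 28.1]
tool_rot: [[0.986, 0.168, -0.003], [0.168, -0.986, -0.005], [-0.003, 0.005, -1.0]]
wrist_force: [-8.8, -8.9, 4.6]
width: 0.538
```

Emit:
{"method": "arm_command", "body": {
  "deltas": "0 0 0 0.3 1 0 -1;0 0 0 0.5 2 0 -1;0 0 0 0.5 2 0 -1"
}}

```text
t: 16.47
tool_pos: [612.0, -173.5, 28.1]
tool_rot: [[0.986, 0.168, -0.004], [0.168, -0.986, -0.006], [-0.005, 0.005, -1.0]]
wrist_force: [-9.9, -11.4, 5.9]
width: 0.541
```

Emit:
{"method": "arm_command", "body": {
  "deltas": "0 0 0 0 1 0 -1;0 0 0 0 1 0 -1;0 0 0 0 1 0 -1"
}}

```text
t: 16.72
tool_pos: [611.9, -172.8, 28.1]
tool_rot: [[0.986, 0.168, -0.004], [0.168, -0.986, -0.006], [-0.005, 0.006, -1.0]]
wrist_force: [-10.5, -12.3, 6.7]
width: 0.541
```

Emit:
{"method": "arm_command", "body": {
  "deltas": "0 0 0 0.3 1 0 -1;0 0 0 0.3 1 0 -1;0 0 0 0.3 1 0 -1"
}}

```text
t: 16.97
tool_pos: [611.9, -172.3, 28.1]
tool_rot: [[0.986, 0.168, -0.005], [0.168, -0.986, -0.007], [-0.006, 0.006, -1.0]]
wrist_force: [-11.6, -14.6, 6.9]
width: 0.538
```

Emit:
{"method": "arm_command", "body": {
  "deltas": "0 0 0 0 1 0 -1;0 0 0 0 2 0 -1;0 0 0 0 2 0 -1;0 0 0 0 2 0 -1"
}}

```text
t: 17.3
tool_pos: [611.9, -172.1, 28.2]
tool_rot: [[0.986, 0.168, -0.004], [0.168, -0.986, -0.01], [-0.006, 0.009, -1.0]]
wrist_force: [-11.3, -18.6, 4.7]
width: 0.541
```

Run:
```python
from h import *
p=cams.get_image('side'); save(p,'side4.png')
im=cv2.imread('pics/side4.png'); cv2.imwrite('pics/c4.png',cv2.resize(im[180:280,300:420],None,fx=6,fy=6,interpolation=cv2.INTER_CUBIC))
for n in('look_for','tip_of'): print([(round(x['score'],2),np.round(x['centre'],1).tolist()) for x in getattr(cams,n)(p,'green_block')[:2]])
s=robot.state(); print(s['tool_pos'],s['t'],s['wrist_force'],s['moment'])
```

```text
[(0.54, [608.4, -156.6, 48.1]), (0.51, [536.4, 188.5, 51.2])]
[(0.75, [609.8, -176.3, 16.0])]
[ 611.86326385 -172.18282057   28.17735529] 17.45 [-11.91699194 -18.41700199   4.75945643] [-3.39225565  2.18290417 -0.21026323]
```

View pics/c4.png

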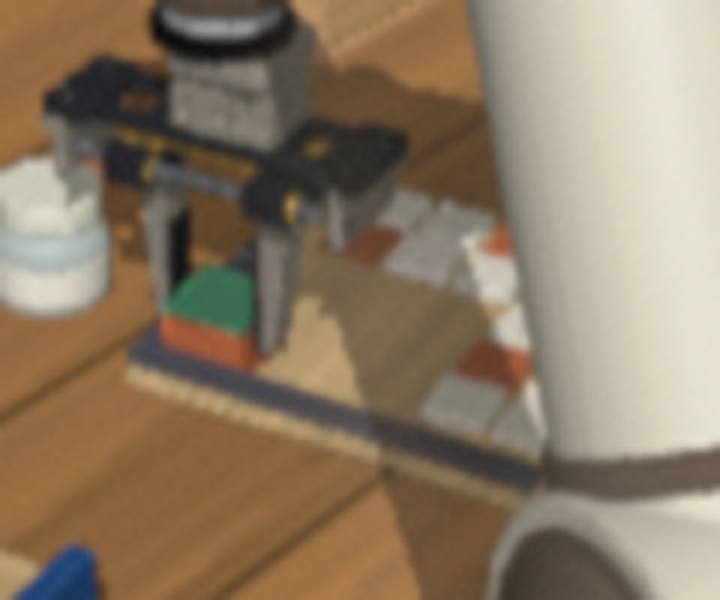

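The block sits against both bars at crop pixel (215,315). The last 2 mm command moved it only 0.2 mm, so it's on the left bar. Adding a little more push for margin over friction.

Emit:
{"method": "arm_command", "body": {
  "deltas": "0 0 0 0 0.7 0 -1;0 0 0 0.3 1.5 0 -1;0 0 0 0.3 1.5 0 -1;0 0 0 0.3 1.5 0 -1;0 0 0 0.3 1.5 0 -1"
}}

```text
t: 17.87
tool_pos: [611.9, -172.0, 28.2]
tool_rot: [[0.986, 0.169, -0.005], [0.168, -0.986, -0.012], [-0.007, 0.011, -1.0]]
wrist_force: [-13.0, -22.8, 3.9]
width: 0.542
```

Emit:
{"method": "arm_command", "body": {
  "deltas": "0 0 0 0 0 0 -1;0 0 0 0 0 0 -1;0 0 0 0 0 0 -1;0 0 0 0 0 0 -1"
}}

```text
t: 18.2
tool_pos: [611.9, -172.0, 28.2]
tool_rot: [[0.986, 0.169, -0.005], [0.168, -0.986, -0.012], [-0.007, 0.011, -1.0]]
wrist_force: [-13.4, -22.7, 5.6]
width: 0.541
```

Steady at about 17 N and 20 N along the board axes, with no motion. Handing in.

Run:
```python
from h import *
print(workorder.finish_job()); s=robot.state(); print(s['t'],s['tool_pos'],s['wrist_force'],s['width'])
```

```text
the job is handed in; nothing more can be done
None
the job is handed in; nothing more can be done
```

I pulled the drawer about 148 mm further open by its handle, lifted out the green block, and pressed it into the corner of the two steel bars. I handed the job in at about 18 s with the gripper still holding and pressing it. No verdict came back.

**Last checks before handing in:**
- **Position:** the tool stood still at (611.9, −172.0), within about 2 mm of the seat I computed at (611.3, −173.7). It was yawed 9.7° against the board's 9.8° and tilted about 0.7°.
- **Push:** about 17 N towards the far bar and 20 N towards the left bar, with about 5 N downward. These come from the wrist force and include friction, so I did not measure the force on each bar separately.
- **Grip:** the opening stayed at about 50 mm, which matches the block's width.
- **Camera:** the last side view, taken just before the final small push, shows the block flat, green face up and against both bars.

**Disagreements:**
- The network put the block's underside at 16 mm height and about 4 mm off in y. The plywood is at 12 mm. Both are within its stated error, and contact at the expected tool height agrees with the plywood.
- The fitted yaw of the block in the drawer read 26°, which is more than the task allows. I used about 21.5°, and the grip closed squarely.

I did not separately re-measure the blue block or the loose things at the end. No move came near the loose things. The jar showed in its place in the last view; the last view of the blue block, during the lowering, had it still in the drawer.

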